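# Open the ratchet clamp on the label bench

## Robot

A 7-joint arm with a two-finger parallel gripper is mounted at the origin on the work surface. World frame = base frame: x ahead of the robot, y to its left, z up, the work surface at z = 0. Lengths are in mm, angles in rad, forces in N, time in s.
With the tool pointing down it reaches from about 350 to 900 mm from the base axis. Payload 8.1 kg.
Tool frame: the origin (TCP) lies between the finger pads; the fingertips stand 17 mm ahead of it and the grasp point (between the pads) lies 2 mm behind it; z points along the fingers, y is the line along which they close (so a half turn about z gives the same grasp; the last joint's range is limited). The gripper opens to 92 mm and grips with 3 to 60 N. Pads are 19 mm wide; open, the fingers measure 130 mm over their backs; the gripper's body (75 mm by 190 mm) begins 47 mm behind the grasp point.
Start: joints at [1.105, 0.434, 0.025, 1.573, -0.012, 1.134, -0.075], TCP at [221.786, -584.339, 243.742] pointing down, gripper open.
Joint ranges: [-2.62, 2.62], [-0.44, 2.09], [-1.27, 1.32], [0.08, 2.57], [-1.32, 4.46], [0.12, 2], [-2.74, 2.74]. Speed limits (rad/s): [2.22, 2.22, 3.01, 3.01, 3.14, 3.14, 3.14].

## Interface

Orientations are given as a rotation vector (axis times angle).
In Python, from cell import robot gives the robot as it stands.
- The arm moves only by the tool step_arm, never from a script. Its argument "motion" is a list of rows, each an object of numbers: "tx", "ty", "tz": the shift along the tool's x, y, z in mm; "ax", "ay", "az": the turn, a rotation vector about the tool's x, y, z in degrees; "jaw": the finger opening in mm, from 0 to 91.8. A call has 1 to 5 rows; each row is the pose to reach, as a shift and turn from the pose commanded when the call began, along the tool's axes at that moment; what a row does not reach only later rows make up. A row lasts 1/12 s, in which the tool goes at most 41.7 mm and 7.16 degrees, less where a joint would pass 70% of its speed; a pose out of reach is approached as far as the arm can. A call with a gripper value outside its range is refused whole. The fingers move at their own pace and stop on an object; "squeeze" is the grip in N (left out, the last holds). Time passes only in rows, so rows that repeat a pose let the fingers close. It gives the time, the measured TCP pose, the force, the opening and the grip force at its end, in the units of the state.
- robot.get_obs(): the state, without advancing time (a new reading comes with each control period).
- robot.get_image(name): name is "scene" or "top"; returns a dict with "img" (400x640x3 uint8, red, green, blue), "K" (3x3 intrinsics, pixels), "k1" (the pictures are not rectified: a ray, as slopes to the right and down, at radius r is drawn at 1 + k1 r^2 times it, then the intrinsics apply), "extrinsics" (4x4, takes a point from camera to world coordinates). Camera axes: x right, y up, looking along -z (the intrinsics and any distortion apply to the point x, -y, -z); pixel columns grow to the right and rows downward; lengths in mm; the calibration is good to about 2 mm. A picture is of the moment at which its call begins. There is no depth.
- robot.finish_job(): hands the job in; it is judged then, once.
The state is a dict: "t": time; "qpos": joint angles; "qd": joint speeds; "joint_torque": joint torques, N m; "tool_pos": TCP position; "tcp_rot": TCP orientation; "contact_force": force on the tool from outside, world axes, zero at the start; "ft_torque": the same for the moment, N m; "grip_width": finger opening in mm; "grip_force": force on a finger pad.
Only numpy, scipy, OpenCV 4.12 (cv2) and the standard library are available. Lean on these libraries where they do the work, as an engineer would, in place of code of your own. Each camera call takes 0.05 s, during which the arm holds its last target. There are 200 camera calls.

## Task

Open up the ratchet clamp on the bench so that the stack of paper labels in it can be taken out later: press down the release pad on top of the sliding jaw, and while it is kept down push the jaw back along its bar, away from the labels, until it stands fully back at the end block. Then let go of the pad so that it springs up, and come away. Leave the labels lying where they are and do not knock the things standing around the clamp out of place.

Things in the scene. Friction and masses are not known exactly. Their poses are not given: they have to be found in the camera images.
- clamp: blue bed of the ratchet clamp, fixed to the table, 400 mm long (x) by 130 mm wide (y), with two runners (tops 42 mm high) and a steel bar between. Origin: centre of underside. Its +x is the direction in which the jaw opens, to the robot's left within 37 degrees: from the fixed jaw (wall 88 mm high, inner face at x = -170 mm) to the end block (60 mm high, face at x = 185 mm)
- jaw (a joint): position of the aluminium sliding jaw (80 mm long, 100 mm wide) along the clamp's +x, m: 0 = closest to the labels, 0.16 = fully back at the end block; starts at 0 to 0.07. Its centre is at clamp x = joint - 15 mm. About 6 N of friction; it stays where it is left. With the release pad up, the ratchet stops it from going back (after at most one 8 mm notch)
- release (a joint): how far the release pad is pressed straight down, m: 0 = up, 0.010 = fully down. It takes 3 N to start, 4.5 N at the bottom, and springs up when let go. Left alone it reads 0 to 0.005 (pawl in a notch or on a tooth). The ratchet is free above 0.006: press to 0.008 or more and keep it there while pushing
- release_pad (a point): centre of the top face of the release pad, moves with it: dark ribbed steel plate on top of the jaw, 38 mm along the clamp's x by 64 mm across, its top 92 mm above the table when fully up, 82 mm when fully down. Axes as the clamp's
- push_wall (a point): middle of the front face of the push wall, 105 mm above the table: the upright wall of the jaw behind the pad (23 mm along +x from the pad's centre), 90 mm across, 22 mm thick, top 118 mm above the table. A fingertip that stands on the pad and moves along +x meets this face and pushes the jaw. Axes as the clamp's
- labels: stack of round paper centre labels, 100 mm across, 30 mm high, lying flat on the clamp's runners near the fixed jaw (underside 42 mm, top 72 mm above the table); loose, 0.2 kg; origin: centre of its underside
- weight: turned brass weight with a stem, 76 mm across, 55 mm high, loose on the table on the clamp's +y side; origin: centre of underside
- tape: empty cardboard tape core, 90 mm across, 24 mm high, loose on the table on the clamp's -y side; origin: centre of underside
- mug: white mug, about 90 mm high, standing on the table beside the end block, on the clamp's +y side
- jar: closed jar, 70 mm across, 90 mm high, standing on the table beside the fixed jaw, on the clamp's -y side
Mind the look-alikes: they are no part of the job. What is shaped like the labels but black or green is not meant.

How it is judged:
By the outcome, as a careful person would: the job done as asked, in the order asked, and still so for the second after the job is handed in, with the robot touching nothing.
It also fails if it takes over 35 s, if anything falls off the work surface, if the arm or the gripper's body presses on something with over 40 N, if the wrist force passes 120 N, or if a joint passes its speed limit or range.

## Working session

There is one attempt and no reset: what is moved stays moved. The work goes in short steps, Python scripts to look and compute and a tool call to move; the robot and the scene stay as the last step left them, time stands still between calls to the robot, and variables do not carry over. Pictures are saved under pics/ and viewed, at most 10 in all, crops included, and the job is handed in when it is done.

Besides the shell and the picture viewer there is one more tool, called after ">>>" in YAML: its name, and indented under it one key for each argument. step_arm: Moves the arm, as the interface text tells. Its arguments: {"type":"object","properties":{"motion":{"type":"array","items":{"type":"object","properties":{"tx":{"type":"number"},"ty":{"type":"number"},"tz":{"type":"number"},"ax":{"type":"number"},"ay":{"type":"number"},"az":{"type":"number"},"jaw":{"type":"number"}}}},"squeeze":{"type":"number"}},"required":["motion"]}

```bash
mkdir -p pics; cat > h.py <<'E'
import numpy as np, cv2
from cell import robot
def snap(n,f):
    d=robot.get_image(n); cv2.imwrite(f,d["img"][:,:,::-1]); np.savez(f[:-4]+".npz",**{k:np.array(d[k]) for k in("img","K","k1","extrinsics")}); return d
def load(f): return dict(np.load(f[:-4]+".npz"))
def ray(d,u,v):
    K=d["K"]; k=float(d["k1"])
    p=cv2.undistortPoints(np.array([[[u,v]]],float),K,np.array([k,0,0,0.]))[0,0]
    E=d["extrinsics"]; r=E[:3,:3]@np.array([p[0],-p[1],-1]); return E[:3,3],r
def onz(d,u,v,z):
    o,r=ray(d,u,v); return o+r*(z-o[2])/r[2]
def proj(d,P):
    E=d["extrinsics"]; c=E[:3,:3].T@(np.array(P,float)-E[:3,3]); s=np.array([c[0],-c[1]])/-c[2]
    s=s*(1+float(d["k1"])*(s@s)); return d["K"][:2,:2]@s+d["K"][:2,2]
E
python3 - <<'E'
from h import *
for n in("top","scene"):
    d=snap(n,f"pics/{n}1.png"); print(n,d["K"],d["k1"],d["extrinsics"].round(2))
o=robot.get_obs(); print(o["tool_pos"],o["tcp_rot"],o["t"],o["contact_force"])
E
```

```text
top [[436.60775473   0.         317.73164113]
 [  0.         436.60775473 202.12950819]
 [  0.           0.           1.        ]] -0.11629735970384039 [[-0.00000e+00  1.00000e+00 -9.00000e-02  5.10110e+02]
 [-1.00000e+00 -0.00000e+00 -1.00000e-02 -1.32370e+02]
 [-1.00000e-02  9.00000e-02  1.00000e+00  1.07619e+03]
 [ 0.00000e+00  0.00000e+00  0.00000e+00  1.00000e+00]]
scene [[419.07970834   0.         311.69434161]
 [  0.         419.07970834 202.20705306]
 [  0.           0.           1.        ]] -0.0014709079502210052 [[ 6.8000e-01 -6.2000e-01  4.0000e-01  9.8957e+02]
 [ 7.4000e-01  5.6000e-01 -3.8000e-01 -4.6951e+02]
 [ 1.0000e-02  5.6000e-01  8.3000e-01  8.6742e+02]
 [ 0.0000e+00  0.0000e+00  0.0000e+00  1.0000e+00]]
[ 221.60409965 -583.93697924  243.05508109] [-3.08874643e+00 -5.66433187e-01  5.55959995e-04] 0.1 [ 0.79579751 -0.53716637 -0.58450852]
```

View pics/top1.png

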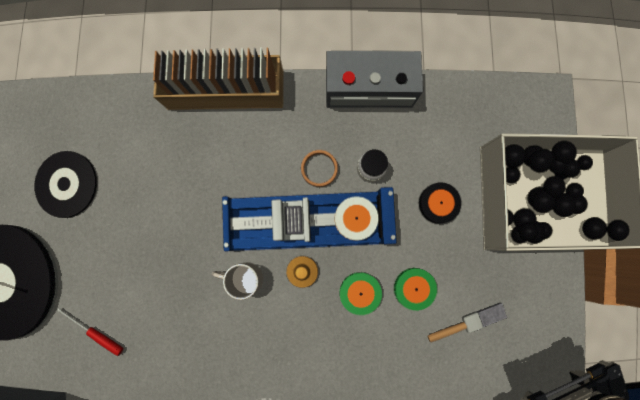

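View pics/scene1.png

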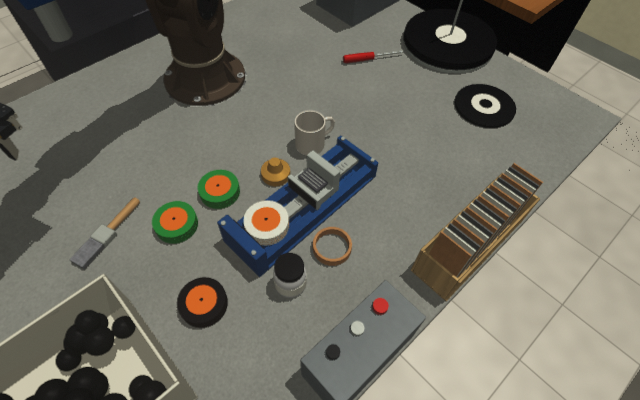

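The top view shows the clamp with its fixed jaw at about (388,217) and its end block at (226,222). The white and orange labels are at (357,218), and the ribbed pad is near (292,220). The look-alikes are green at (361,293) and (416,289), and black at (440,203); none of them sits in the clamp. I'll confirm this in one enlarged crop and measure the clamp's axis from the blue mask.

```bash
python3 - <<'E'
from h import *
a=load("pics/top1.png"); b=load("pics/scene1.png")
A=cv2.resize(a["img"][180:260,215:405],None,fx=4,fy=4,interpolation=cv2.INTER_CUBIC)
B=cv2.resize(b["img"][130:210,270:390],None,fx=3.3,fy=3.3,interpolation=cv2.INTER_CUBIC)
o=np.zeros((320+B.shape[0],760,3),np.uint8); o[:320]=A; o[320:,:B.shape[1]]=B
cv2.imwrite("pics/crop1.png",o[:,:,::-1]); print(o.shape)
h=cv2.cvtColor(a["img"],cv2.COLOR_RGB2HSV); m=cv2.inRange(h,(105,120,30),(125,255,255)); m[:, :200]=0;m[:,410:]=0;m[:170]=0;m[260:]=0
m=cv2.morphologyEx(m,cv2.MORPH_OPEN,np.ones((2,2)))
P=np.argwhere(m)[:,::-1].astype(np.float32); r=cv2.minAreaRect(P); bx=cv2.boxPoints(r); print(r,bx)
for q in bx: print(q,onz(a,*q,50).round(1))
E
```

```text
(584, 760, 3)
((309.48089599609375, 219.88653564453125), (55.506187438964844, 172.2704315185547), 87.54597473144531) [[222.23636 195.847  ]
 [394.3488  188.47078]
 [396.72543 243.92607]
 [224.613   251.30229]]
[222.23636 195.847  ] [619.8 107.9  50. ]
[394.3488  188.47078] [ 636.4 -301.4   50. ]
[396.72543 243.92607] [ 505.4 -305.    50. ]
[224.613   251.30229] [488.3 100.   50. ]
```

View pics/crop1.png

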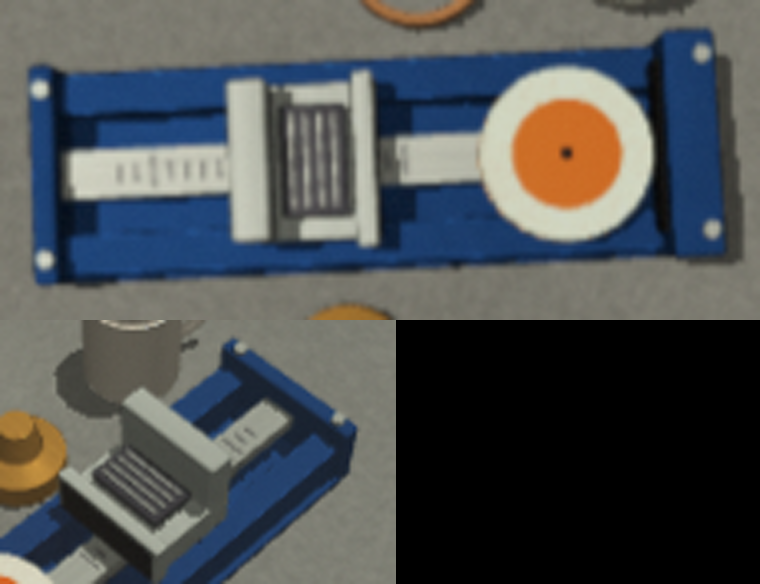

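The crop shows the tall push wall at crop x 228–268 with the ribbed pad right of it, centred at crop (317,160), which is about px (294,220). The labels in the clamp are the white and orange ones. Next I'll get the axis from the corner screws and the pad position from both views.

```bash
python3 - <<'E'
from h import *
from scipy.spatial.transform import Rotation as R
a=load("pics/top1.png"); b=load("pics/scene1.png")
c=lambda x,y:(215+(x+.5)/4-.5,180+(y+.5)/4-.5)
s=lambda x,y:(270+(x+.5)/3.3-.5,130+(y-320+.5)/3.3-.5)
e1,e2=[onz(a,*c(*p),60) for p in((40,90),(44,260))]; f1,f2=[onz(a,*c(*p),88) for p in((702,53),(712,229))]
ax=(e1+e2-f1-f2)/2; L=np.hypot(*ax[:2]); yaw=np.arctan2(ax[1],ax[0]); print("ends",(e1+e2)/2,(f1+f2)/2,L,"yaw",np.degrees(yaw),"spans",np.linalg.norm(e1-e2),np.linalg.norm(f1-f2))
u=ax[:2]/L; v=np.array([-u[1],u[0]]); print(u)
pc=[onz(a,*c(*p),92) for p in((283,104),(348,104),(354,213),(286,217))]
w=[onz(a,*c(*p),118) for p in((228,82),(263,79),(268,240),(233,243))]
pm=np.mean(pc,0); wm=np.mean(w,0); print("pad",pm,"size",np.linalg.norm(pc[0]-pc[1]),np.linalg.norm(pc[1]-pc[2]),"wall",wm,"size",np.linalg.norm(w[0]-w[1]),np.linalg.norm(w[1]-w[2]))
ps=np.mean([onz(b,*s(*p),92) for p in((118,447),(190,490),(157,524),(93,475))],0); print("pad scene",ps)
ws=np.mean([onz(b,*s(*p),118) for p in((124,402),(144,389),(230,453),(212,470))],0); print("wall scene",ws)
mid=(e1+e2)[:2]/2
for n,p in(("pad",pm),("wall",wm),("fix",(f1+f2)/2),("pads",ps),("walls",ws)): print(n,"rel end screws",(p[:2]-mid)@u,(p[:2]-mid)@v)
lab=onz(a,*c(567,153),72);print("lab",(lab[:2]-mid)@u,(lab[:2]-mid)@v)
o=robot.get_obs();M=R.from_rotvec(o["tcp_rot"]).as_matrix();print(M.round(3),o["tool_pos"])
for n,p in (("screw",e1),("f1",f1)): print(proj(b,p)) 
E
```

```text
ends [553.97037724  97.54918365  60.        ] [ 571.61717775 -287.3996672    88.        ] 385.35312031561335 yaw 92.62471188014669 spans 99.85191748681063 100.18272933760194
[-0.04579384  0.99895091]
pad [561.24649197 -66.74019327  92.        ] size 36.85531051973352 61.685680827907454 wall [559.1894766  -30.01767102 118.        ] size 19.4591775294627 88.73934279590146
pad scene [565.00020959 -69.90008808  92.        ]
wall scene [561.10637097 -31.10344206 118.        ]
pad rel end screws -164.4502241084676 0.25496058603248234
wall rel end screws -127.6720283920849 0.6281525185917113
fix rel end screws -385.3531203156134 5.96964332274301e-14
pads rel end screws -167.77870106943857 -3.350115330929887
walls rel end screws -128.84444232570536 -1.2370092242379005
lab -306.7067849927484 2.317254780124022
[[ 0.935  0.355 -0.001]
 [ 0.355 -0.935  0.001]
 [-0.    -0.001 -1.   ]] [ 221.60409965 -583.93697924  243.05508109]
[372.35342676 159.67402077]
[253.65792598 252.60658437]
```

>>> step_arm:
  motion:
    - {"tx":33.5,"ty":-24.3,"tz":0,"jaw":0}
    - {"tx":67,"ty":-48.6,"tz":0,"jaw":0}
    - {"tx":100.5,"ty":-72.9,"tz":0,"jaw":0}
    - {"tx":134,"ty":-97.2,"tz":0,"jaw":0}
    - {"tx":167.5,"ty":-121.5,"tz":0,"jaw":0}
  squeeze: 10

```text
schema error: expected keys tx, ty, tz, ax, ay, az, jaw
```

>>> step_arm:
  motion:
    - {"tx":33.5,"ty":-24.3,"tz":0,"jaw":0}
    - {"tx":67,"ty":-48.6,"tz":0,"jaw":0}
    - {"tx":100.5,"ty":-72.9,"tz":0,"jaw":0}
    - {"tx":134,"ty":-97.2,"tz":0,"jaw":0}
    - {"tx":167.5,"ty":-121.5,"tz":0,"jaw":0}

```text
schema error: expected keys tx, ty, tz, ax, ay, az, jaw
```

>>> step_arm:
  motion:
    - {"az":-7,"jaw":0}
    - {"az":-14,"jaw":0}
    - {"az":-21,"jaw":0}
    - {"az":-28,"jaw":0}
    - {"az":-35,"jaw":0}

```text
schema error: expected keys tx, ty, tz, ax, ay, az, jaw
```

>>> step_arm:
  motion:
    - {"az":-7,"jaw":0}
    - {"az":-14,"jaw":0}
    - {"az":-21,"jaw":0}
    - {"az":-28,"jaw":0}
    - {"az":-36.8,"jaw":0}

```text
schema error: expected keys tx, ty, tz, ax, ay, az, jaw
```

```bash
cat > st.py <<'E'
from h import *
import sys
from scipy.spatial.transform import Rotation as R
o=robot.get_obs();M=R.from_rotvec(o["tcp_rot"]).as_matrix();p=np.array(o["tool_pos"])
print("t",o["t"],"p",p.round(1),"x angle",np.degrees(np.arctan2(M[1,0],M[0,0])).round(2),"tilt",M[:,2].round(3),"F",np.round(o["contact_force"],1),"w",o["grip_width"],"q",np.round(o["qpos"],2))
T=np.array([float(x) for x in sys.argv[1:4]]); print("shift",(M.T@(T-p)).round(1))
E
python3 st.py 562 -65 200
```

```text
t 0.1 p [ 221.6 -583.9  243.1] x angle 20.78 tilt [-0.001  0.001 -1.   ] F [ 0.8 -0.5 -0.6] w 91.92095824382481 q [ 1.11  0.44  0.02  1.57 -0.01  1.13 -0.08]
shift [ 502.4 -364.3   43.5]
```

All keys are needed in every row, so I'm resending the moves with all of them.

>>> step_arm:
  motion:
    - {"tx":33.5,"ty":-24.3,"tz":0,"ax":0,"ay":0,"az":0,"jaw":0}
    - {"tx":67,"ty":-48.6,"tz":0,"ax":0,"ay":0,"az":0,"jaw":0}
    - {"tx":100.5,"ty":-72.9,"tz":0,"ax":0,"ay":0,"az":0,"jaw":0}
    - {"tx":134,"ty":-97.2,"tz":0,"ax":0,"ay":0,"az":0,"jaw":0}
    - {"tx":167.5,"ty":-121.5,"tz":0,"ax":0,"ay":0,"az":0,"jaw":0}
  squeeze: 10

```text
t: 0.52
tool_pos: [335.7, -409.4, 243.5]
tcp_rot: [-3.09, -0.566, 0.001]
contact_force: [1.6, -0.9, 0.7]
grip_width: 63.0
grip_force: 0.0
```

>>> step_arm:
  motion:
    - {"tx":33.5,"ty":-24.3,"tz":0,"ax":0,"ay":0,"az":0,"jaw":0}
    - {"tx":67,"ty":-48.6,"tz":0,"ax":0,"ay":0,"az":0,"jaw":0}
    - {"tx":100.5,"ty":-72.9,"tz":0,"ax":0,"ay":0,"az":0,"jaw":0}
    - {"tx":134,"ty":-97.2,"tz":0,"ax":0,"ay":0,"az":0,"jaw":0}
    - {"tx":167.5,"ty":-121.5,"tz":0,"ax":0,"ay":0,"az":0,"jaw":0}

```text
t: 0.93
tool_pos: [449.2, -236.4, 243.7]
tcp_rot: [3.09, 0.566, -0.0]
contact_force: [1.6, -0.9, -0.0]
grip_width: 29.2
grip_force: 0.0
```

>>> step_arm:
  motion:
    - {"tx":0,"ty":0,"tz":0,"ax":0,"ay":0,"az":-7,"jaw":0}
    - {"tx":0,"ty":0,"tz":0,"ax":0,"ay":0,"az":-14,"jaw":0}
    - {"tx":0,"ty":0,"tz":0,"ax":0,"ay":0,"az":-21,"jaw":0}
    - {"tx":0,"ty":0,"tz":0,"ax":0,"ay":0,"az":-28,"jaw":0}
    - {"tx":0,"ty":0,"tz":0,"ax":0,"ay":0,"az":-35,"jaw":0}

```text
t: 1.35
tool_pos: [448.6, -238.0, 243.4]
tcp_rot: [-2.772, -1.478, 0.001]
contact_force: [0.9, -0.1, 0.8]
grip_width: 1.2
grip_force: 0.0
```

>>> step_arm:
  motion:
    - {"tx":0,"ty":0,"tz":0,"ax":0,"ay":0,"az":-7,"jaw":0}
    - {"tx":0,"ty":0,"tz":0,"ax":0,"ay":0,"az":-14,"jaw":0}
    - {"tx":0,"ty":0,"tz":0,"ax":0,"ay":0,"az":-21,"jaw":0}
    - {"tx":0,"ty":0,"tz":0,"ax":0,"ay":0,"az":-28,"jaw":0}
    - {"tx":0,"ty":0,"tz":0,"ax":0,"ay":0,"az":-35,"jaw":0}

```text
t: 1.77
tool_pos: [448.5, -238.2, 243.4]
tcp_rot: [-2.199, -2.243, 0.001]
contact_force: [-0.1, -0.0, -0.1]
grip_width: 0.0
grip_force: 0.0
```

```bash
python3 st.py 562 -65 200
```

```text
t 1.7667 p [ 448.5 -238.2  243.4] x angle 91.13 tilt [-0.001  0.    -1.   ] F [-0.1 -0.  -0.1] w 0.03701733498382109 q [ 0.68  0.28 -0.37  1.83  0.11  1.06  0.29]
shift [170.9 116.9  43.4]
```

>>> step_arm:
  motion:
    - {"tx":34,"ty":23,"tz":0,"ax":0,"ay":0,"az":0,"jaw":0}
    - {"tx":68,"ty":46,"tz":0,"ax":0,"ay":0,"az":0,"jaw":0}
    - {"tx":102,"ty":70,"tz":5,"ax":0,"ay":0,"az":0,"jaw":0}
    - {"tx":136,"ty":94,"tz":15,"ax":0,"ay":0,"az":-1,"jaw":0}
    - {"tx":171,"ty":117,"tz":30,"ax":0,"ay":0,"az":-1.5,"jaw":0}

```text
t: 2.18
tool_pos: [562.8, -67.4, 215.6]
tcp_rot: [2.175, 2.264, 0.002]
contact_force: [1.3, -0.5, 0.0]
grip_width: 0.2
grip_force: 0.0
```

>>> step_arm:
  motion:
    - {"tx":0,"ty":0,"tz":20,"ax":0,"ay":0,"az":0,"jaw":0}
    - {"tx":0,"ty":0,"tz":40,"ax":0,"ay":0,"az":0,"jaw":0}
    - {"tx":0,"ty":0,"tz":60,"ax":0,"ay":0,"az":0,"jaw":0}
    - {"tx":0,"ty":0,"tz":70,"ax":0,"ay":0,"az":0,"jaw":0}
    - {"tx":0,"ty":0,"tz":70,"ax":0,"ay":0,"az":0,"jaw":0}

```text
t: 2.6
tool_pos: [559.6, -69.2, 142.7]
tcp_rot: [-2.174, -2.263, 0.005]
contact_force: [0.0, -1.1, -0.5]
grip_width: 0.4
grip_force: 0.0
```

```bash
python3 st.py 562 -65 109; python3 - <<'E'
from h import *
a=snap("top","pics/t2.png"); b=snap("scene","pics/s2.png")
A=cv2.resize(a["img"][170:270,215:405],None,fx=3,fy=3,interpolation=cv2.INTER_CUBIC)
B=cv2.resize(b["img"][90:240,220:400],None,fx=2,fy=2,interpolation=cv2.INTER_CUBIC)
o=np.zeros((600,570,3),np.uint8); o[:300]=A; o[300:,:360]=B
cv2.imwrite("pics/c2.png",o[:,:,::-1])
E
```

```text
t 2.6 p [559.6 -69.2 142.7] x angle 92.28 tilt [-0.005  0.    -1.   ] F [ 0.  -1.1 -0.5] w 0.40409024247987424 q [ 0.33  0.48 -0.41  1.81  0.24  0.9  -0.15]
shift [ 4.1  2.7 33.7]
```

View pics/c2.png

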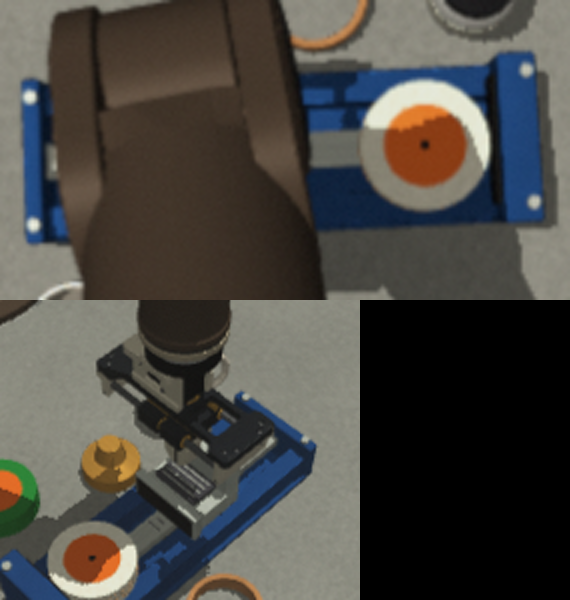

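The top crop is blocked by the wrist. The scene crop (around (190,480)) shows the closed fingers above the pad, in front of the push wall. Descending gently.

>>> step_arm:
  motion:
    - {"tx":1,"ty":1,"tz":14,"ax":0,"ay":0,"az":0,"jaw":0}
    - {"tx":2,"ty":2,"tz":26,"ax":0,"ay":0,"az":0,"jaw":0}
    - {"tx":2,"ty":2,"tz":30,"ax":0,"ay":0,"az":0,"jaw":0}
    - {"tx":2,"ty":2,"tz":32,"ax":0,"ay":0,"az":0,"jaw":0}
    - {"tx":2,"ty":2,"tz":32,"ax":0,"ay":0,"az":0,"jaw":0}

```text
t: 3.12
tool_pos: [563.1, -67.1, 113.1]
tcp_rot: [-2.177, -2.265, 0.001]
contact_force: [-1.1, -0.0, -0.2]
grip_width: 0.4
grip_force: 0.0
```

>>> step_arm:
  motion:
    - {"tx":0,"ty":0,"tz":2,"ax":0,"ay":0,"az":0,"jaw":0}
    - {"tx":0,"ty":0,"tz":4,"ax":0,"ay":0,"az":0,"jaw":0}
    - {"tx":0,"ty":0,"tz":5,"ax":0,"ay":0,"az":0,"jaw":0}
    - {"tx":0,"ty":0,"tz":6,"ax":0,"ay":0,"az":0,"jaw":0}
    - {"tx":0,"ty":0,"tz":6,"ax":0,"ay":0,"az":0,"jaw":0}

```text
t: 3.53
tool_pos: [563.1, -67.0, 107.0]
tcp_rot: [-2.177, -2.265, 0.0]
contact_force: [0.2, -0.5, 0.6]
grip_width: 0.5
grip_force: 0.0
```

>>> step_arm:
  motion:
    - {"tx":0,"ty":0,"tz":1,"ax":0,"ay":0,"az":0,"jaw":0}
    - {"tx":0,"ty":0,"tz":2,"ax":0,"ay":0,"az":0,"jaw":0}
    - {"tx":0,"ty":0,"tz":3,"ax":0,"ay":0,"az":0,"jaw":0}
    - {"tx":0,"ty":0,"tz":4,"ax":0,"ay":0,"az":0,"jaw":0}
    - {"tx":0,"ty":0,"tz":4,"ax":0,"ay":0,"az":0,"jaw":0}

```text
t: 3.95
tool_pos: [563.3, -67.0, 103.2]
tcp_rot: [2.177, 2.265, 0.0]
contact_force: [-0.9, -0.4, 4.1]
grip_width: 0.7
grip_force: 1.7
```

>>> step_arm:
  motion:
    - {"tx":0,"ty":0,"tz":1,"ax":0,"ay":0,"az":0,"jaw":0}
    - {"tx":0,"ty":0,"tz":2,"ax":0,"ay":0,"az":0,"jaw":0}
    - {"tx":0,"ty":0,"tz":3,"ax":0,"ay":0,"az":0,"jaw":0}
    - {"tx":0,"ty":0,"tz":4,"ax":0,"ay":0,"az":0,"jaw":0}
    - {"tx":0,"ty":0,"tz":4,"ax":0,"ay":0,"az":0,"jaw":0}

```text
t: 4.37
tool_pos: [563.3, -67.0, 99.3]
tcp_rot: [2.177, 2.265, 0.0]
contact_force: [-2.1, 0.5, 5.7]
grip_width: 0.4
grip_force: 3.0
```

>>> step_arm:
  motion:
    - {"tx":0,"ty":0,"tz":0.7,"ax":0,"ay":0,"az":0,"jaw":0}
    - {"tx":0,"ty":0,"tz":1.4,"ax":0,"ay":0,"az":0,"jaw":0}
    - {"tx":0,"ty":0,"tz":1.4,"ax":0,"ay":0,"az":0,"jaw":0}

```text
t: 4.62
tool_pos: [563.5, -67.0, 99.1]
tcp_rot: [2.176, 2.264, 0.0]
contact_force: [-5.4, -0.4, 20.3]
grip_width: 0.6
grip_force: 9.6
```

Bottomed at about 82 mm with 20 N. Pushing along +x.

>>> step_arm:
  motion:
    - {"tx":3,"ty":0,"tz":-0.3,"ax":0,"ay":0,"az":0,"jaw":0}
    - {"tx":6,"ty":0,"tz":-0.3,"ax":0,"ay":0,"az":0,"jaw":0}
    - {"tx":9,"ty":0,"tz":-0.3,"ax":0,"ay":0,"az":0,"jaw":0}
    - {"tx":12,"ty":0,"tz":-0.3,"ax":0,"ay":0,"az":0,"jaw":0}
    - {"tx":15,"ty":0,"tz":-0.3,"ax":0,"ay":0,"az":0,"jaw":0}

```text
t: 5.03
tool_pos: [562.9, -54.1, 99.2]
tcp_rot: [2.177, 2.261, -0.002]
contact_force: [-5.0, -6.0, 17.1]
grip_width: 0.5
grip_force: 8.5
```

>>> step_arm:
  motion:
    - {"tx":3,"ty":0,"tz":0,"ax":0,"ay":0,"az":0,"jaw":0}
    - {"tx":6,"ty":0,"tz":0,"ax":0,"ay":0,"az":0,"jaw":0}
    - {"tx":9,"ty":0,"tz":0,"ax":0,"ay":0,"az":0,"jaw":0}
    - {"tx":12,"ty":0,"tz":0,"ax":0,"ay":0,"az":0,"jaw":0}
    - {"tx":15,"ty":0,"tz":0,"ax":0,"ay":0,"az":0,"jaw":0}

```text
t: 5.45
tool_pos: [562.2, -39.1, 99.2]
tcp_rot: [2.177, 2.261, -0.003]
contact_force: [-5.7, -6.3, 17.8]
grip_width: 0.1
grip_force: 8.8
```

>>> step_arm:
  motion:
    - {"tx":5,"ty":0,"tz":0,"ax":0,"ay":0,"az":0,"jaw":0}
    - {"tx":10,"ty":0,"tz":0,"ax":0,"ay":0,"az":0,"jaw":0}
    - {"tx":15,"ty":0,"tz":0,"ax":0,"ay":0,"az":0,"jaw":0}
    - {"tx":20,"ty":0,"tz":0,"ax":0,"ay":0,"az":0,"jaw":0}
    - {"tx":25,"ty":0,"tz":0,"ax":0,"ay":0,"az":0,"jaw":0}

```text
t: 5.87
tool_pos: [561.1, -14.0, 99.2]
tcp_rot: [2.177, 2.262, -0.003]
contact_force: [-5.9, -6.9, 18.6]
grip_width: 0.2
grip_force: 9.2
```

>>> step_arm:
  motion:
    - {"tx":5,"ty":0,"tz":0,"ax":0,"ay":0,"az":0,"jaw":0}
    - {"tx":10,"ty":0,"tz":0,"ax":0,"ay":0,"az":0,"jaw":0}
    - {"tx":15,"ty":0,"tz":0,"ax":0,"ay":0,"az":0,"jaw":0}
    - {"tx":20,"ty":0,"tz":0,"ax":0,"ay":0,"az":0,"jaw":0}
    - {"tx":25,"ty":0,"tz":0,"ax":0,"ay":0,"az":0,"jaw":0}

```text
t: 6.28
tool_pos: [560.0, 11.1, 99.1]
tcp_rot: [2.177, 2.262, -0.003]
contact_force: [-5.5, -7.0, 20.1]
grip_width: 0.6
grip_force: 9.7
```

```bash
python3 st.py 557.6 55 99
```

```text
t 6.2833 p [560.   11.1  99.1] x angle 92.19 tilt [ 0.    -0.003 -1.   ] F [-5.5 -7.  20.1] w 0.5552944225952843 q [ 0.17  0.53 -0.4   1.87  0.28  0.8  -0.34]
shift [44.  -0.7  0. ]
```

>>> step_arm:
  motion:
    - {"tx":5,"ty":0,"tz":0,"ax":0,"ay":0,"az":0,"jaw":0}
    - {"tx":10,"ty":0,"tz":0,"ax":0,"ay":0,"az":0,"jaw":0}
    - {"tx":15,"ty":0,"tz":0,"ax":0,"ay":0,"az":0,"jaw":0}
    - {"tx":20,"ty":0,"tz":0,"ax":0,"ay":0,"az":0,"jaw":0}
    - {"tx":25,"ty":0,"tz":0,"ax":0,"ay":0,"az":0,"jaw":0}

```text
t: 6.7
tool_pos: [558.9, 36.2, 99.1]
tcp_rot: [2.177, 2.262, -0.003]
contact_force: [-6.4, -6.3, 19.1]
grip_width: 0.7
grip_force: 10.0
```

>>> step_arm:
  motion:
    - {"tx":3,"ty":0,"tz":-0.2,"ax":0,"ay":0,"az":0,"jaw":0}
    - {"tx":6,"ty":0,"tz":-0.2,"ax":0,"ay":0,"az":0,"jaw":0}
    - {"tx":9,"ty":0,"tz":-0.2,"ax":0,"ay":0,"az":0,"jaw":0}
    - {"tx":11,"ty":0,"tz":-0.2,"ax":0,"ay":0,"az":0,"jaw":0}
    - {"tx":13,"ty":0,"tz":-0.2,"ax":0,"ay":0,"az":0,"jaw":0}

```text
t: 7.12
tool_pos: [559.4, 47.2, 99.2]
tcp_rot: [2.177, 2.259, -0.003]
contact_force: [-0.7, -11.4, 14.8]
grip_width: 0.2
grip_force: 7.2
```

>>> step_arm:
  motion:
    - {"tx":1,"ty":0,"tz":0,"ax":0,"ay":0,"az":0,"jaw":0}
    - {"tx":2,"ty":0,"tz":0,"ax":0,"ay":0,"az":0,"jaw":0}
    - {"tx":3,"ty":0,"tz":0,"ax":0,"ay":0,"az":0,"jaw":0}

```text
t: 7.37
tool_pos: [559.7, 50.5, 99.2]
tcp_rot: [2.177, 2.259, -0.002]
contact_force: [-0.2, -11.3, 13.8]
grip_width: 0.3
grip_force: 6.7
```

>>> step_arm:
  motion:
    - {"tx":1,"ty":0,"tz":0,"ax":0,"ay":0,"az":0,"jaw":0}
    - {"tx":2,"ty":0,"tz":0,"ax":0,"ay":0,"az":0,"jaw":0}
    - {"tx":3,"ty":0,"tz":0,"ax":0,"ay":0,"az":0,"jaw":0}
    - {"tx":4,"ty":0,"tz":0,"ax":0,"ay":0,"az":0,"jaw":0}

```text
t: 7.7
tool_pos: [559.8, 54.7, 99.2]
tcp_rot: [2.177, 2.259, -0.001]
contact_force: [1.1, -9.5, 13.1]
grip_width: 0.8
grip_force: 6.3
```

>>> step_arm:
  motion:
    - {"tx":1,"ty":0,"tz":0,"ax":0,"ay":0,"az":0,"jaw":0}
    - {"tx":2,"ty":0,"tz":0,"ax":0,"ay":0,"az":0,"jaw":0}
    - {"tx":3,"ty":0,"tz":0,"ax":0,"ay":0,"az":0,"jaw":0}

```text
t: 7.95
tool_pos: [559.7, 56.9, 99.2]
tcp_rot: [2.177, 2.258, -0.003]
contact_force: [0.6, -15.8, 14.5]
grip_width: 0.4
grip_force: 9.6
```

>>> step_arm:
  motion:
    - {"tx":1,"ty":0,"tz":0,"ax":0,"ay":0,"az":0,"jaw":0}
    - {"tx":2,"ty":0,"tz":0,"ax":0,"ay":0,"az":0,"jaw":0}
    - {"tx":2,"ty":0,"tz":0,"ax":0,"ay":0,"az":0,"jaw":0}

```text
t: 8.2
tool_pos: [559.7, 56.9, 99.2]
tcp_rot: [2.178, 2.256, -0.005]
contact_force: [-0.1, -17.7, 15.6]
grip_width: 0.3
grip_force: 11.3
```

```bash
python3 - <<'E'
from h import *
b=snap("scene","pics/s3.png")
B=cv2.resize(b["img"][90:240,220:400],None,fx=4,fy=4,interpolation=cv2.INTER_CUBIC)
cv2.imwrite("pics/c3.png",B[:,:,::-1])
E
```

```text
(no output)
```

View pics/c3.png

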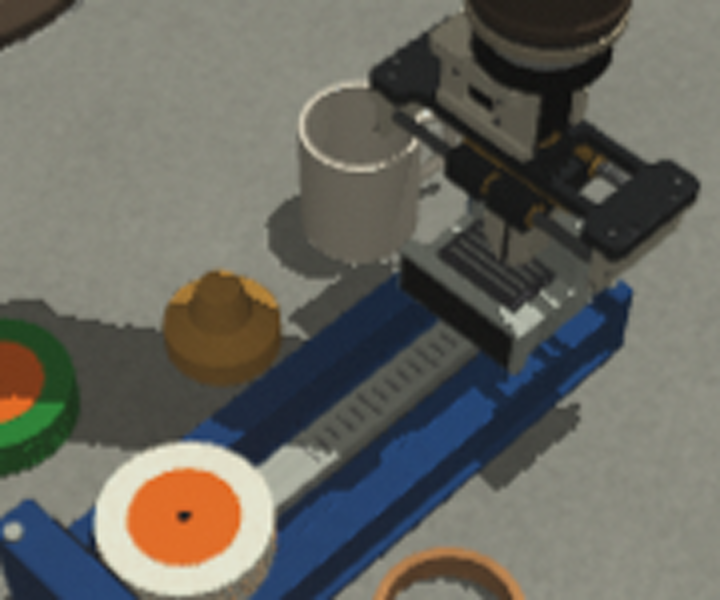

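The jaw stands at the end block (crop (500,300)). It stalled at y ≈ 57 against a predicted 55. The labels, weight and mug are unmoved. One more firm nudge to confirm the stall, then I'll back off slightly and lift.

>>> step_arm:
  motion:
    - {"tx":2,"ty":0,"tz":0,"ax":0,"ay":0,"az":0,"jaw":0}
    - {"tx":4,"ty":0,"tz":0,"ax":0,"ay":0,"az":0,"jaw":0}
    - {"tx":4,"ty":0,"tz":0,"ax":0,"ay":0,"az":0,"jaw":0}

```text
t: 8.5
tool_pos: [559.6, 56.9, 99.2]
tcp_rot: [2.179, 2.251, -0.011]
contact_force: [0.2, -28.6, 19.0]
grip_width: 0.8
grip_force: 17.3
```

>>> step_arm:
  motion:
    - {"tx":-2,"ty":0,"tz":-1,"ax":0,"ay":0,"az":0,"jaw":0}
    - {"tx":-4,"ty":0,"tz":-3,"ax":0,"ay":0,"az":0,"jaw":0}
    - {"tx":-4,"ty":0,"tz":-7,"ax":0,"ay":0,"az":0,"jaw":0}
    - {"tx":-4,"ty":0,"tz":-12,"ax":0,"ay":0,"az":0,"jaw":0}
    - {"tx":-6,"ty":0,"tz":-18,"ax":0,"ay":0,"az":0,"jaw":0}

```text
t: 8.92
tool_pos: [557.3, 56.8, 114.7]
tcp_rot: [2.18, 2.261, -0.009]
contact_force: [-0.9, -4.3, -4.2]
grip_width: 0.8
grip_force: 2.6
```

>>> step_arm:
  motion:
    - {"tx":-3,"ty":0,"tz":-20,"ax":0,"ay":0,"az":0,"jaw":0}
    - {"tx":-6,"ty":0,"tz":-45,"ax":0,"ay":0,"az":0,"jaw":0}
    - {"tx":-6,"ty":0,"tz":-75,"ax":0,"ay":0,"az":0,"jaw":0}
    - {"tx":-6,"ty":0,"tz":-105,"ax":0,"ay":0,"az":0,"jaw":0}
    - {"tx":-6,"ty":0,"tz":-135,"ax":0,"ay":0,"az":0,"jaw":0}

```text
t: 9.33
tool_pos: [558.0, 54.8, 252.2]
tcp_rot: [-2.176, -2.265, 0.001]
contact_force: [1.1, 1.0, -0.3]
grip_width: 0.5
grip_force: 0.0
```

>>> step_arm:
  motion:
    - {"tx":-20,"ty":-25,"tz":0,"ax":0,"ay":0,"az":0,"jaw":0}
    - {"tx":-45,"ty":-50,"tz":0,"ax":0,"ay":0,"az":0,"jaw":0}
    - {"tx":-70,"ty":-75,"tz":0,"ax":0,"ay":0,"az":0,"jaw":0}
    - {"tx":-95,"ty":-100,"tz":0,"ax":0,"ay":0,"az":0,"jaw":0}
    - {"tx":-120,"ty":-125,"tz":0,"ax":0,"ay":0,"az":0,"jaw":0}

```text
t: 9.75
tool_pos: [436.8, -70.9, 250.9]
tcp_rot: [-2.177, -2.265, 0.0]
contact_force: [0.6, -0.7, -0.4]
grip_width: 0.8
grip_force: 0.0
```

>>> step_arm:
  motion:
    - {"tx":-25,"ty":-15,"tz":0,"ax":0,"ay":0,"az":0,"jaw":0}
    - {"tx":-50,"ty":-30,"tz":0,"ax":0,"ay":0,"az":0,"jaw":0}
    - {"tx":-75,"ty":-45,"tz":0,"ax":0,"ay":0,"az":0,"jaw":0}
    - {"tx":-100,"ty":-45,"tz":0,"ax":0,"ay":0,"az":0,"jaw":0}
    - {"tx":-100,"ty":-45,"tz":0,"ax":0,"ay":0,"az":0,"jaw":0}

```text
t: 10.17
tool_pos: [396.1, -176.5, 251.1]
tcp_rot: [2.183, 2.257, -0.002]
contact_force: [1.2, 0.1, 0.4]
grip_width: 0.3
grip_force: 0.0
```

```bash
python3 - <<'E'
from h import *
a=snap("top","pics/t4.png"); b=snap("scene","pics/s4.png")
A=cv2.resize(a["img"][160:300,205:405],None,fx=3,fy=3,interpolation=cv2.INTER_CUBIC)
B=cv2.resize(b["img"][110:210,230:390],None,fx=1.8,fy=1.8,interpolation=cv2.INTER_CUBIC)
o=np.zeros((600,600,3),np.uint8); o[:420]=A; o[420:,:288]=B
cv2.imwrite("pics/c4.png",o[:,:,::-1])
E
```

```text
(no output)
```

View pics/c4.png

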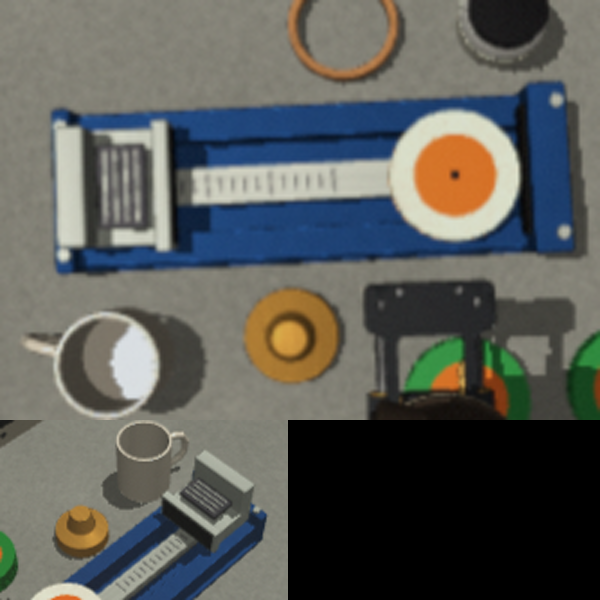

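The top crop shows the jaw flush at the end block (crop (70,185)), with the pad free and up. The labels, weight, mug, tape and jar stand where they were, and the arm is clear of everything.

```bash
python3 -c "
from cell import robot
print(robot.finish_job())"
```

```text
the job is handed in; nothing more can be done
None
```

The clamp is open and the job is handed in at about 10 s: the jaw stands fully back at the end block, the release pad looks sprung up in the last picture, and the labels and the things around the clamp look undisturbed.

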